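# Turn the bedside coaster over against the battery tray

### The arm

A 6-joint arm with a two-finger parallel gripper is mounted at the origin on the work surface. World frame = base frame: x ahead of the robot, y to its left, z up, the work surface at z = 0. Lengths are in m, angles in rad, forces in N, time in s.
With the tool pointing down it reaches from about 0.3 to 0.775 m from the base axis. Payload 14.6 kg.
Tool frame: the origin (TCP) lies at the centre of the arm's flange, where the gripper is bolted on; the fingertips stand 199 mm ahead of it and the grasp point (between the pads) lies ctrl.tcp_to_grasp ahead of it (ctrl.tcp_to_grasp is the distance from the TCP to the grasp point, in m); z points along the fingers, y is the line along which they close (so a half turn about z gives the same grasp; the last joint's range is limited). The gripper opens to 94 mm and grips with 3 to 60 N. Pads are 16 mm wide; open, the fingers measure 119 mm over their backs; the gripper's body (75 mm by 177 mm) begins 78 mm behind the grasp point.
Start: joints at [1.101, 0.3, 1.521, -0, 1.321, -0.067], TCP at [0.216, 0.506, 0.405] pointing down, gripper open.
Joint ranges: [-3.03, 3.03], [-0.79, 2.21], [0.23, 2.52], [-1.04, 4.18], [0, 3.07], [-2.55, 2.55]. Speed limits (rad/s): [2.22, 2.22, 2.57, 3.14, 3.14, 3.14].

### API

Orientations are given as [roll, pitch, yaw] about the fixed x, y, z axes, in that order (R = Rz(yaw) Ry(pitch) Rx(roll)).
In Python, from station import ctrl gives the robot as it stands. The module is installed in compiled form; this text tells all that it offers.
- The arm moves only by the shell command python3 -m jog 'ROWS' [OPENING] [FORCE]. ROWS is JSON, a list of rows, each a list of 6 numbers: the shift along the tool's x, y, z in cm, then the turn, a rotation vector about the tool's x, y, z in rad. In form: [[tx, ty, tz, ax, ay, az], ...]. A call has 1 to 8 rows; each row is the pose to reach, as a shift and turn from the pose commanded when the call began, along the tool's axes at that moment; what a row does not reach only later rows make up. A row lasts 1/10 s, in which the tool goes at most 50 mm and 8.59 degrees, less where a joint would pass 70% of its speed; a pose out of reach is approached as far as the arm can. A call with a gripper value outside its range is refused whole. OPENING is the opening in per cent of the stroke, from 0 (shut) to 100 (fully open), set as the call begins (- or left out, the last holds). The fingers move at their own pace and stop on an object; FORCE is the grip in N (left out, the last holds). Time passes only in rows, so rows that repeat a pose let the fingers close. It gives the time, the measured TCP pose, the force, the opening and the grip force at its end, in the units of the state.
- ctrl.get_obs(): the state, without advancing time (a new reading comes with each control period).
- ctrl.camera(name): name is "scene" or "top"; returns a dict with "img" (400x640x3 uint8, blue, green, red), "intrinsics" (3x3 intrinsics, pixels), "k1" (the pictures are not rectified: a ray, as slopes to the right and down, at radius r is drawn at 1 + k1 r^2 times it, then the intrinsics apply), "R" (3x3) and "t" (3): a world point X has camera coordinates R X + t. Camera axes: x right, y down, z forward; pixel columns grow to the right and rows downward; lengths in m; the calibration is good to about 2 mm. A picture is of the moment at which its call begins. There is no depth.
- ctrl.hand_in(): hands the job in; it is judged then, once.
The state is a dict: "time_s": time; "qpos": joint angles; "joint_vel": joint speeds; "tau": joint torques, N m; "ee_pos": TCP position; "eef_rot": TCP orientation; "force": force on the tool from outside, world axes, zero at the start; "moment": the same for the moment, N m; "grip_width": finger opening in m; "grip_force": force on a finger pad.
Only numpy, scipy, OpenCV 4.12 (cv2) and the standard library are available. Lean on these libraries where they do the work, as an engineer would, in place of code of your own. Each camera call takes 0.05 s, during which the arm holds its last target. There are 200 camera calls.

### The job

The square wooden coaster on the bedside table is lying cork side up. Push it up the sloping front of the white battery tray until it leans there on edge, then tip it back off the tray so that it lies flat on the table in front of the tray, cork side down. Leave the tumbler and the drying jar standing where they are.

Things in the scene. Friction and masses are not known exactly. Their poses are not given: they have to be found in the camera images.
- coaster: Loose square wooden coaster, 96 x 96 x 12 mm, 90 g, cork on one face; lies in front of the tray's slope, cork up, turned up to 15 deg against the tray. (The round one is not it.) Too wide to grasp; slides when pushed. Leaning, its lower edge slips if the upper is pulled level: lift it in an arc. Origin at its very centre; x, y along its sides, z out of the cork: up at the start, down when done.
- tray: White plastic battery tray, fixed, 150 mm wide (y), 120 deep (x), 40 high. Front: smooth 42 deg slope, foot x=0, top edge x=44 mm. Origin on the table, mid-foot; x level into the tray, z up. A coaster pushed along x, low at its near edge, rides up and leans there alone: upper edge 64 mm high, 71 past the foot, clear behind; swung up and back about its lower edge past upright, it falls over.
- tumbler: Clear glass drinking tumbler, 72 mm across the rim, 95 mm high, standing loose beside the tray, on one side or the other. Origin at the centre of its underside, z up.
- jar: Grey plastic hearing aid drying jar with a grey cap, 68 mm across, 88 mm high, standing loose on the tray's other side. Origin at the centre of its underside, z up.
Not all that is in view belongs to the job. Leave any blue or yellow look-alike of the coaster alone.

How it is judged:
On the way:
1. the coaster leans on the battery tray, raised at least 30 degrees from the table (angle between coaster's own z axis and vertical between 0.52 and 1.75 rad and contact force between coaster and tray above 0.03 N), for 0.2 s.
At the end, for the whole second after the job is handed in: The coaster lies at rest flat on the table (within 10 degrees, its centre less than 12 mm up), cork side down, with its centre in front of the foot of the tray's sloping front; tumbler and jar stand upright where they were (within 20 mm) (angle between coaster's own z axis and vertical above 2.96 rad and height (world z) of coaster below 0.012 m and x of coaster in the frame of tray below 0 m and linear speed of coaster below 0.02 m/s and angle between each of tumbler, jar's own z axis and vertical below 0.1 rad); the robot touches nothing.
It fails at once if the tumbler is knocked or moved more than 20 mm (distance of tumbler from where it was at the start of the episode above 0.02 m).
It fails at once if the drying jar is knocked or moved more than 20 mm (distance of jar from where it was at the start of the episode above 0.02 m).
It also fails if it takes over 48 s, if anything falls off the work surface, if the arm or the gripper's body presses on something with over 40 N, if the wrist force passes 120 N, or if a joint passes its speed limit or range.

## Working session

There is one attempt and no reset: what is moved stays moved. The work goes in short steps, Python scripts to look and compute and a shell command to move; the robot and the scene stay as the last step left them, time stands still between calls to the robot, and variables do not carry over. Pictures are saved under pics/ and viewed, at most 10 in all, crops included, and the job is handed in when it is done.

```bash
mkdir -p pics; python3 - <<'E'
from station import ctrl
import cv2,pickle
o=ctrl.get_obs();print(o['time_s'],o['ee_pos'],o['eef_rot'],o['grip_width'],ctrl.tcp_to_grasp)
for n in("scene","top"):
    c=ctrl.camera(n);cv2.imwrite(f'pics/{n}0.png',c['img']);pickle.dump(c,open(n+'0.pkl','wb'))
    print(n,c['t'],c['k1'],-c['R'].T@c['t'])
E
```

```text
0.0 [0.21558237 0.50595297 0.40408352] [-3.14041573e+00 -1.12041327e-04  2.73881447e+00] 0.09386617239740228 0.1804
scene [ 0.15197066 -0.26180366  1.678513  ] -0.10410059680603566 [1.52116434 0.17429734 0.75147962]
top [-0.03755678  0.52610096  1.3389405 ] -0.14631832362225372 [ 0.30792089 -0.03948483  1.40519752]
```

View pics/top0.png

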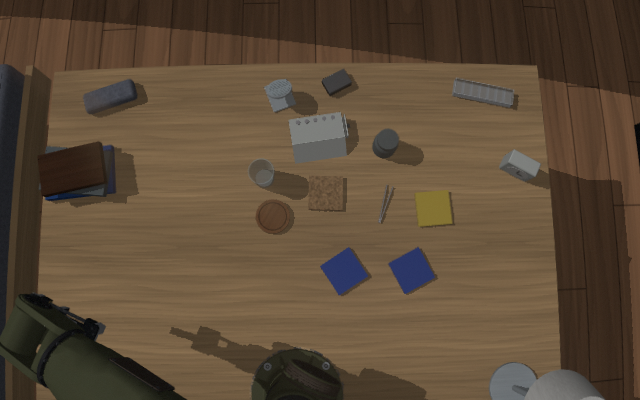

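View pics/scene0.png

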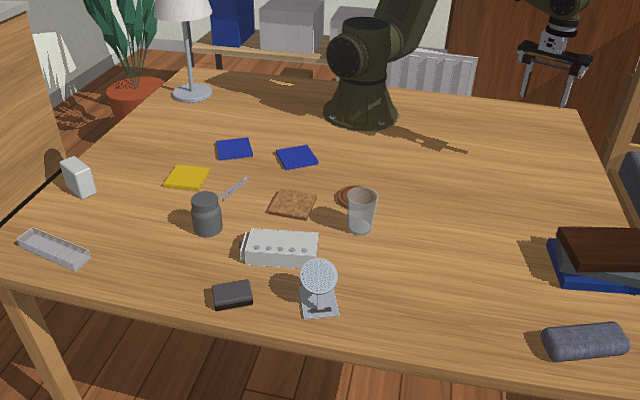

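The top view shows the cork coaster at about (327,194), the tray at (320,138) with its foot at row ~160, the tumbler at (262,173), the jar at (386,143), and the round coaster at (273,217). I'll enlarge it for corners.

```bash
python3 - <<'E'
import cv2
i=cv2.imread('pics/top0.png')[100:240,240:420]
cv2.imwrite('pics/crop0.png',cv2.resize(i,None,fx=4.2,fy=4.2,interpolation=cv2.INTER_CUBIC))
E
cat >h.py <<'E'
import numpy as np,cv2
def px2w(c,uv,z):
    K=np.array(c['intrinsics'],float);n=cv2.undistortPoints(np.array(uv,float).reshape(-1,1,2),K,np.array([c['k1'],0,0,0.])).reshape(-1,2)
    d=np.c_[n,np.ones(len(n))]@c['R'];o=-c['R'].T@c['t']
    return o+d*((z-o[2])/d[:,2])[:,None]
def w2px(c,X):
    p,_=cv2.projectPoints(np.array(X,float).reshape(-1,1,3),cv2.Rodrigues(np.array(c['R']))[0],np.array(c['t']),np.array(c['intrinsics'],float),np.array([c['k1'],0,0,0.]))
    return p.reshape(-1,2)
E
```

```text
(no output)
```

View pics/crop0.png

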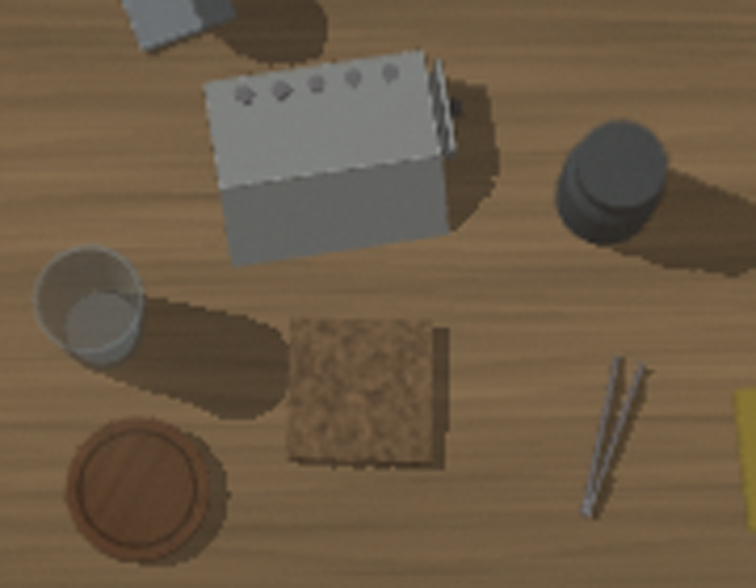

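The crop shows the tray foot from (232,265) to (449,234), slope top edge (219,188)–(441,155), and coaster corners (290,319),(433,319),(433,462),(288,460). The tumbler rim is centred at (89,300) and the jar cap at (620,165).

```bash
python3 - <<'E'
import pickle,numpy as np
from h import *
c=pickle.load(open('top0.pkl','rb'))
f=lambda P,z:px2w(c,(np.array(P)+.5)/4.2-.5+[240,100],z)
np.set_printoptions(precision=4,suppress=True)
ft=f([(232,265),(449,234)],0);tp=f([(219,188),(441,155)],.04);co=f([(290,319),(433,319),(433,462),(288,460)],.012)
print(ft,np.linalg.norm(ft[1]-ft[0]),tp,np.linalg.norm(tp[1]-tp[0]));print(co,[np.linalg.norm(co[i]-co[i-1]) for i in range(4)],co.mean(0))
print('tumbler',f([(89,300)],.095),'base',f([(103,328)],0.004),'jar',f([(620,165)],.088))
d=ft[0]-ft[1];yaw=np.arctan2(-d[0],d[1]);print('tray yaw',yaw, 'co yaws',[np.arctan2(*(co[i]-co[i-1])[1::-1]) for i in range(4)])
x=np.array([np.cos(yaw),np.sin(yaw),0]);y=np.array([-x[1],x[0],0]);m=ft.mean(0)
for n,p in(('co',co),('tp',tp),('tum',f([(103,328)],0)),('jar',f([(620,165)],.088))):print(n,(p-m)@x,(p-m)@y)
E
```

```text
[[ 0.6419  0.0018  0.    ]
 [ 0.6618 -0.1464  0.    ]] 0.14958502235804663 [[ 0.6851  0.009   0.04  ]
 [ 0.7061 -0.1394  0.04  ]] 0.14987286171608755
[[ 0.6013 -0.0372  0.012 ]
 [ 0.6001 -0.1332  0.012 ]
 [ 0.5031 -0.131   0.012 ]
 [ 0.5057 -0.0347  0.012 ]] [np.float64(0.09560028341254855), np.float64(0.09606645497198628), np.float64(0.09700208629446709), np.float64(0.09634276945131777)] [ 0.5526 -0.084   0.012 ]
tumbler [[0.5978 0.0898 0.095 ]] base [[0.5985 0.0892 0.004 ]] jar [[ 0.6845 -0.2516  0.088 ]]
tray yaw 0.13358350046171696 co yaws [np.float64(-0.025920428520144975), np.float64(-1.5830310063395658), np.float64(3.1186131140275797), np.float64(1.5439761621458739)]
co [-0.0454 -0.0594 -0.1552 -0.1398] [ 0.0415 -0.0535 -0.0384  0.0567]
tp [0.0438 0.0449] [ 0.0761 -0.0738]
tum [-0.0305] [0.1674]
jar [0.0085] [-0.1821]
```

```bash
cat >>h.py <<'E'
from scipy.spatial.transform import Rotation as Ro
YAW=.1336; M=np.array([.6519,-.0723,0.])
T=Ro.from_euler('z',YAW)
def row(tip,tilt=0):
    "tip centre in tray frame (m); tilt: hand leans away from robot (rad). Gives jog row"
    from station import ctrl
    o=ctrl.get_obs();R0=Ro.from_euler('xyz',o['eef_rot'])
    R1=T*Ro.from_euler('y',tilt)*Ro.from_euler('z',np.pi)*Ro.from_euler('x',np.pi)
    p=M+T.apply(tip)-R1.apply([0,0,.199])
    d=R0.inv().apply(p-o['ee_pos'])*100;r=(R0.inv()*R1).as_rotvec()
    print('tcp target',p.round(4),'row',d.round(2).tolist(),r.round(3).tolist())
def where():
    from station import ctrl
    o=ctrl.get_obs();R0=Ro.from_euler('xyz',o['eef_rot'])
    print('t',o['time_s'],'tip tray',T.inv().apply(o['ee_pos']+R0.apply([0,0,.199])-M).round(4),'z axis',T.inv().apply(R0.apply([0,0,1])).round(3),'F',T.inv().apply(o['force']).round(2),'q',np.round(o['qpos'],2))
E
python3 -c "
from h import *
where();row([-.18,0,.08])"
```

```text
t 0.1 tip tray [-0.3555  0.6311  0.2052] z axis [-0.001 -0.001 -1.   ] F [ 0.85  0.11 -0.39] q [ 1.1   0.3   1.52  0.    1.32 -0.07]
tcp target [ 0.4735 -0.0963  0.279 ] row [-47.33, -45.28, 12.56] [-0.001, -0.0, -0.536]
```

```bash
R='[-47.3,-45.3,8,0,0,-0.536]'; python3 -m jog '[[-47.3,-45.3,8,0,0,-0.536],[-47.3,-45.3,8,0,0,-0.536],[-47.3,-45.3,8,0,0,-0.536],[-47.3,-45.3,8,0,0,-0.536],[-47.3,-45.3,8,0,0,-0.536],[-47.3,-45.3,8,0,0,-0.536],[-47.3,-45.3,8,0,0,-0.536],[-47.3,-45.3,8,0,0,-0.536]]' 60 20; python3 -c "
from h import *
where();row([-.18,0,.08])"
```

```text
time_s: 0.9
ee_pos: [0.369, 0.1464, 0.357]
eef_rot: [3.142, 0.0, -3.008]
force: [2.1, 0.2, 0.1]
grip_width: 0.0564
grip_force: 0.0
t 0.9 tip tray [-0.2512  0.2544  0.158 ] z axis [ 0.  0. -1.] F [ 2.15 -0.1   0.12] q [ 0.29  0.    1.98 -0.    1.16 -1.42]
tcp target [ 0.4735 -0.0963  0.279 ] row [-7.13, -25.44, 7.8] [0.0, 0.0, -0.0]
```

```bash
python3 -m jog '[[-7.1,-25.4,7.8,0,0,0],[-7.1,-25.4,7.8,0,0,0],[-7.1,-25.4,7.8,0,0,0],[-7.1,-25.4,7.8,0,0,0],[-7.1,-25.4,7.8,0,0,0],[-7.1,-25.4,7.8,0,0,0],[-7.1,-25.4,7.8,0,0,0],[-7.1,-25.4,7.8,0,0,0]]'; python3 -c "
from h import *
where();row([-.18,0,.004])"
```

```text
time_s: 1.7
ee_pos: [0.4728, -0.0941, 0.2788]
eef_rot: [3.141, -0.001, -3.009]
force: [-0.1, -0.8, -0.4]
grip_width: 0.0564
grip_force: 0.0
t 1.7 tip tray [-0.1807  0.0024  0.0798] z axis [-0.001  0.001 -1.   ] F [-0.2  -0.76 -0.45] q [-0.27  0.3   1.84  0.    1.   -1.98]
tcp target [ 0.4735 -0.0963  0.203 ] row [-0.05, -0.23, 7.58] [0.001, -0.001, -0.001]
```

```bash
python3 -m jog '[[0,0,4,0,0,0],[0,0,6,0,0,0],[0,0,7,0,0,0],[0,0,7.5,0,0,0],[0,0,7.5,0,0,0],[0,0,7.5,0,0,0]]'; python3 - <<'E'
from h import *
where();row([-.10,0,.004])
from station import ctrl
c=ctrl.camera('top');cv2.imwrite('pics/a.png',cv2.resize(c['img'][90:260,220:440],None,fx=3.5,fy=3.5))
E
```

```text
time_s: 2.3
ee_pos: [0.4732, -0.0939, 0.2052]
eef_rot: [-3.141, 0.001, -3.008]
force: [-0.2, -0.3, -0.4]
grip_width: 0.0563
grip_force: 0.0
t 2.3 tip tray [-0.1797  0.0023  0.0062] z axis [ 0.001 -0.001 -1.   ] F [-0.22 -0.29 -0.36] q [-0.27  0.43  1.88 -0.    0.83 -1.98]
tcp target [ 0.5528 -0.0856  0.203 ] row [-8.0, -0.24, 0.23] [-0.001, 0.001, -0.0]
```

View pics/a.png

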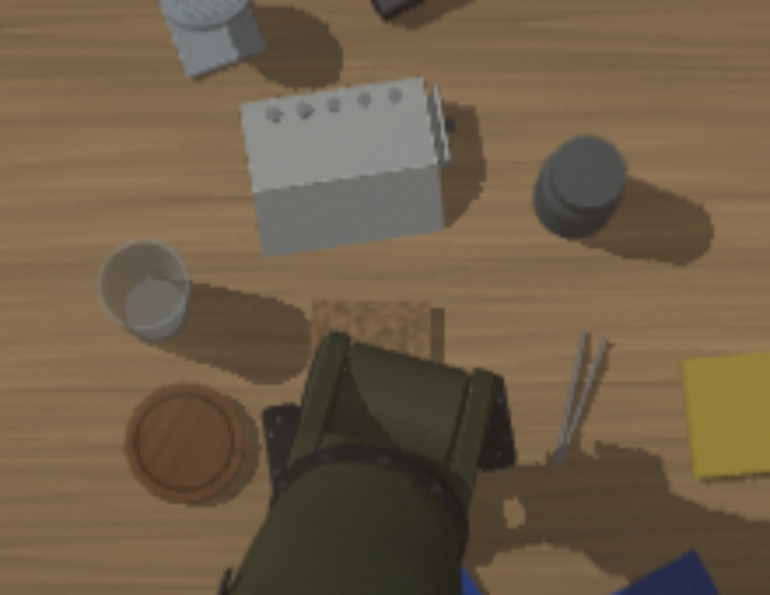

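The arm blocks the top view, but the coaster is undisturbed at (375,330) in the crop and the tumbler and jar stand clear. I'll push now and check with the scene camera.

```bash
python3 -m jog '[[-1,0,0.2,0,0,0],[-2,-0.1,0.2,0,0,0],[-3.2,-0.2,0.2,0,0,0],[-4.4,-0.2,0.2,0,0,0],[-5.6,-0.2,0.2,0,0,0],[-6.8,-0.2,0.2,0,0,0],[-8,-0.2,0.2,0,0,0],[-9,-0.2,0.2,0,0,0]]';python3 -m jog '[[-0.8,0,0,0,0,0],[-1.6,0,0,0,0,0],[-2.4,0,0,0,0,0],[-3.2,0,0,0,0,0],[-4,0,0,0,0,0],[-4.6,0,0,0,0,0],[-5.2,0,0,0,0,0],[-5.5,0,0,0,0,0]]'; python3 - <<'E'
from h import *
where()
from station import ctrl
c=ctrl.camera('scene');cv2.imwrite('pics/b.png',cv2.resize(c['img'][120:320,170:430],None,fx=3,fy=3))
E
```

```text
time_s: 3.15
ee_pos: [0.5635, -0.0839, 0.2021]
eef_rot: [-3.142, -0.0, -3.008]
force: [-1.9, -0.2, 0.0]
grip_width: 0.0563
grip_force: 0.7
time_s: 3.95
ee_pos: [0.6174, -0.0767, 0.2021]
eef_rot: [-3.142, 0.0, -3.008]
force: [-1.1, 0.2, -0.2]
grip_width: 0.0567
grip_force: 0.3
t 3.95 tip tray [-0.0348  0.0003  0.0031] z axis [ 0. -0. -1.] F [-1.1   0.34 -0.24] q [-0.18  0.68  1.46  0.    1.   -1.89]
```

View pics/b.png

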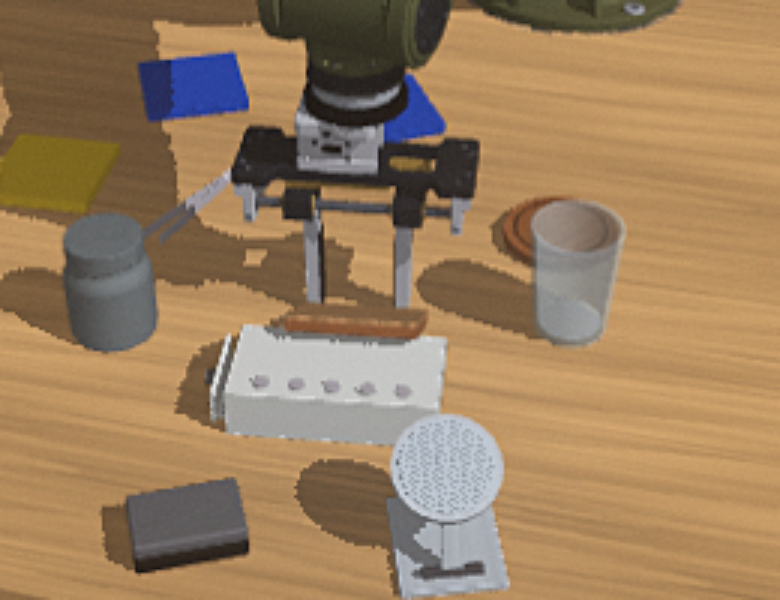

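The coaster is riding up square to the tray, with its upper edge at about (355,325) and the fingers at (315,300) and (403,305). I'll continue.

```bash
python3 -m jog '[[-0.5,0,0,0,0,0],[-1,0,0,0,0,0],[-1.4,0,0,0,0,0],[-1.7,0,0,0,0,0],[-1.9,0,0,0,0,0],[-1.9,0,0,0,0,0],[-1.9,0,0,0,0,0],[-1.9,0,0,0,0,0]]'; python3 - <<'E'
from h import *
where()
from station import ctrl
c=ctrl.camera('scene')
i=cv2.resize(c['img'][170:290,180:400],None,fx=3.5,fy=3.5)
X=M+T.apply([[.0713,y,.0642] for y in(-.048,.048)])
p=(w2px(c,X)-[180,170])*3.5;print(p)
cv2.imwrite('pics/c.png',i)
E
```

```text
time_s: 4.8
ee_pos: [0.6352, -0.0744, 0.202]
eef_rot: [3.141, -0.004, -3.008]
force: [-11.7, -0.7, 6.0]
grip_width: 0.0562
grip_force: 5.7
t 4.8 tip tray [-0.0176  0.0002  0.003 ] z axis [-0.004  0.001 -1.   ] F [-11.72   0.83   5.95] q [-0.17  0.72  1.4  -0.    1.03 -1.88]
[[282.01101265 201.67212907]
 [438.56719255 212.64083498]]
```

View pics/c.png

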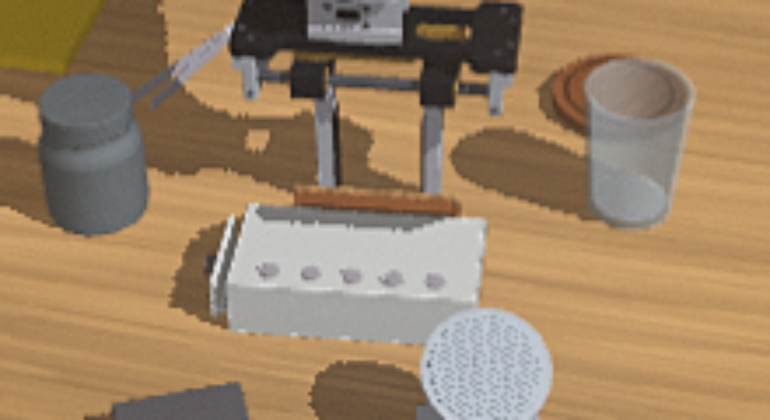

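Pressed at 12 N, the coaster now leans on the slope, upper edge from about (293,205) to (460,215) in the crop; that puts it ~8–10 mm toward the tumbler side. I'll back off and go over to the rear.

```bash
python3 -m jog '[[0.3,0,0,0,0,0],[0.8,0,0,0,0,0],[1.5,0,-0.5,0,0,0],[2.5,0,-3,0,0,0],[3,0,-7,0,0,0],[3,0,-11,0,0,0],[3,0,-13,0,0,0],[3,0,-13,0,0,0]]'; python3 -c "
from h import *
where();row([.1,.008,.12],0.3);row([.1,.008,.12],0.45)"
```

```text
time_s: 5.65
ee_pos: [0.6059, -0.0783, 0.3361]
eef_rot: [-3.14, 0.006, -3.008]
force: [-0.7, -0.4, 0.3]
grip_width: 0.0562
grip_force: 0.0
t 5.65 tip tray [-0.0452 -0.0002  0.1371] z axis [ 0.006 -0.002 -1.   ] F [-0.71 -0.32  0.33] q [-0.19  0.49  1.42 -0.    1.23 -1.89]
tcp target [ 0.8082 -0.0432  0.3101] row [-20.51, 0.79, 2.71] [-0.002, 0.306, -0.001]
tcp target [ 0.8357 -0.0395  0.2992] row [-23.27, 0.8, 3.82] [-0.002, 0.456, -0.001]
```

```bash
python3 -m jog '[[-4,0.8,0,0,0,0],[-8,0.8,0,0,0.1,0],[-12,0.8,0,0,0.2,0],[-16,0.8,1,0,0.3,0],[-20,0.8,2.5,0,0.4,0],[-23.3,0.8,3.8,0,0.45,0],[-23.3,0.8,3.8,0,0.45,0],[-23.3,0.8,3.8,0,0.45,0]]'; python3 -m jog '[[0,0,0,0,0,0],[0,0,0,0,0,0]]'; python3 -c "
from h import *
where();row([.092,.008,.05],0.4);row([.1,.008,.12],0.45)"
```

```text
time_s: 6.45
ee_pos: [0.821, -0.0377, 0.2771]
eef_rot: [3.137, -0.467, -3.005]
force: [-0.2, 0.1, -3.0]
grip_width: 0.0562
grip_force: 0.0
time_s: 6.65
ee_pos: [0.8209, -0.0389, 0.2958]
eef_rot: [-3.139, -0.436, -3.009]
force: [0.1, -0.2, 1.1]
grip_width: 0.0564
grip_force: 0.0
t 6.65 tip tray [0.0878 0.0101 0.1154] z axis [-0.423 -0.002 -0.906] F [ 0.08 -0.24  1.09] q [-0.08  1.24  0.23 -0.11  2.09 -1.82]
tcp target [ 0.8188 -0.0418  0.2333] row [-2.42, -0.24, 5.77] [-0.003, -0.036, -0.001]
tcp target [ 0.8357 -0.0395  0.2992] row [-1.19, -0.26, -0.93] [-0.002, 0.014, -0.001]
```

```bash
python3 -c "
from h import *
row([.095,.008,.09],0.25)"
```

```text
tcp target [ 0.7938 -0.0452  0.2828] row [1.96, -0.25, 2.35] [-0.003, -0.186, -0.001]
```

```bash
python3 -m jog '[[1,-0.2,1.2,0,-0.09,0],[1.96,-0.2,2.35,0,-0.186,0],[1.96,-0.2,2.35,0,-0.186,0],[1.96,-0.2,2.35,0,-0.186,0]]'; python3 -c "
from h import *
where();row([.095,.008,.09],0.25);row([.092,.008,.054],0.25);row([.092,.008,.054],0.2)"
```

```text
time_s: 7.05
ee_pos: [0.794, -0.0447, 0.2845]
eef_rot: [-3.139, -0.253, -3.009]
force: [0.1, -0.1, 1.4]
grip_width: 0.0561
grip_force: 0.0
t 7.05 tip tray [0.0947 0.0079 0.0918] z axis [-0.25  -0.003 -0.968] F [ 0.14 -0.1   1.35] q [-0.1   1.06  0.59 -0.06  1.74 -1.8 ]
tcp target [ 0.7938 -0.0452  0.2828] row [-0.01, -0.05, 0.17] [-0.003, -0.003, -0.001]
tcp target [ 0.7908 -0.0456  0.2468] row [-0.62, -0.04, 3.73] [-0.003, -0.003, -0.001]
tcp target [ 0.7812 -0.0469  0.249 ] row [0.37, -0.04, 3.76] [-0.003, -0.053, -0.001]
```

```bash
python3 -c "
from h import *
row([.095,.008,.056],0.35)"
```

```text
tcp target [ 0.8126 -0.0426  0.2429] row [-2.85, -0.04, 3.56] [-0.003, 0.097, -0.001]
```

```bash
python3 -m jog '[[-1,0,1.2,0,0.04,0],[-2,0,2.4,0,0.07,0],[-2.85,0,3.5,0,0.097,0],[-2.85,0,3.5,0,0.097,0],[-2.85,0,3.5,0,0.097,0]]'; python3 - <<'E'
from h import *
where()
from station import ctrl
c=ctrl.camera('scene')
cv2.imwrite('pics/d.png',cv2.resize(c['img'][170:290,180:400],None,fx=3.5,fy=3.5))
c=ctrl.camera('top');cv2.imwrite('pics/dt.png',cv2.resize(c['img'][90:230,230:410],None,fx=3.5,fy=3.5))
E
```

```text
time_s: 7.55
ee_pos: [0.8128, -0.0419, 0.2402]
eef_rot: [-3.139, -0.351, -3.008]
force: [-0.0, 0.1, -0.8]
grip_width: 0.0566
grip_force: 0.0
t 7.55 tip tray [0.0951 0.0083 0.0534] z axis [-0.344 -0.002 -0.939] F [ 0.    0.08 -0.81] q [-0.09  1.19  0.45 -0.08  1.84 -1.8 ]
```

View pics/d.png

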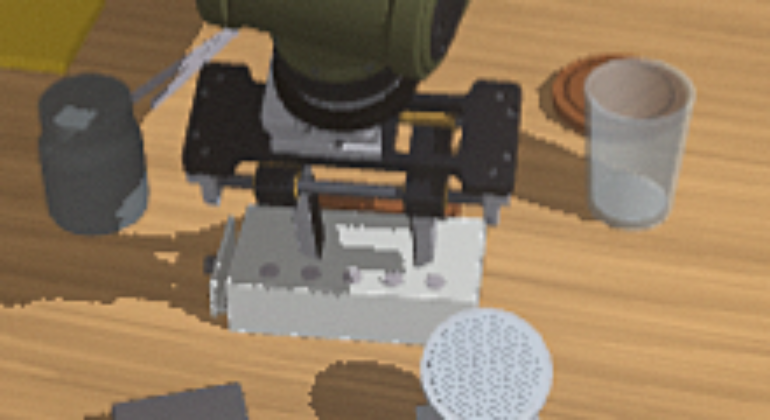

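The fingers are behind the overhanging upper edge, at (320,250) and (425,260), and the coaster is still leaning. Next I'll compute the arc.

```bash
python3 - <<'E'
from h import *
from station import ctrl
o=ctrl.get_obs();R0=Ro.from_euler('xyz',o['eef_rot']);t0=T.inv().apply(o['ee_pos']+R0.apply([0,0,.199])-M)
f=[(.086,.0535),(.080,.0535),(.076,.054)]+[(.096*np.cos(a)+.003,.096*np.sin(a)-.0105+.002*min(1,(d-42)/10)) for d in range(44,118,4) for a in [np.radians(d)]]
for x,z in f: print((round(x,3),round(z,3)),(R0.inv().apply(T.apply([x-t0[0],0,z-t0[2]]))*100).round(1).tolist())
E
```

```text
(0.086, 0.053) [0.8, 0.0, 0.3]
(0.08, 0.053) [1.4, 0.0, 0.6]
(0.076, 0.054) [1.8, 0.0, 0.6]
(np.float64(0.072), np.float64(0.057)) [2.2, 0.0, 0.5]
(np.float64(0.067), np.float64(0.062)) [2.9, -0.0, 0.2]
(np.float64(0.062), np.float64(0.067)) [3.5, -0.0, -0.1]
(np.float64(0.057), np.float64(0.071)) [4.2, -0.0, -0.3]
(np.float64(0.051), np.float64(0.075)) [4.8, -0.0, -0.4]
(np.float64(0.045), np.float64(0.078)) [5.5, -0.0, -0.5]
(np.float64(0.039), np.float64(0.081)) [6.2, -0.0, -0.6]
(np.float64(0.033), np.float64(0.083)) [6.8, -0.0, -0.6]
(np.float64(0.026), np.float64(0.085)) [7.5, -0.0, -0.5]
(np.float64(0.02), np.float64(0.086)) [8.2, -0.0, -0.4]
(np.float64(0.013), np.float64(0.087)) [8.8, -0.0, -0.3]
(np.float64(0.006), np.float64(0.087)) [9.5, -0.0, -0.1]
(np.float64(-0.0), np.float64(0.087)) [10.1, -0.0, 0.1]
(np.float64(-0.007), np.float64(0.087)) [10.7, -0.0, 0.4]
(np.float64(-0.014), np.float64(0.086)) [11.3, -0.0, 0.7]
(np.float64(-0.02), np.float64(0.085)) [11.9, -0.0, 1.1]
(np.float64(-0.027), np.float64(0.083)) [12.4, -0.0, 1.5]
(np.float64(-0.033), np.float64(0.081)) [12.9, -0.0, 1.9]
(np.float64(-0.039), np.float64(0.078)) [13.4, -0.0, 2.4]
```

```bash
python3 -m jog '[[0.8,0,0.3,0,0,0],[1.4,0,0.6,0,0,0],[1.8,0,0.6,0,0,0],[2.2,0,0.5,0,0,0],[2.9,0,0.2,0,0,0],[3.5,0,-0.1,0,0,0],[3.8,0,-0.2,0,0,0],[4.2,0,-0.3,0,0,0]]'; python3 - <<'E'
from h import *
where()
from station import ctrl
c=ctrl.camera('scene')
cv2.imwrite('pics/e.png',cv2.resize(c['img'][170:290,180:400],None,fx=3.5,fy=3.5))
E
```

```text
time_s: 8.45
ee_pos: [0.7741, -0.047, 0.2565]
eef_rot: [-3.14, -0.353, -3.008]
force: [0.4, 0.2, 0.4]
grip_width: 0.0567
grip_force: 0.1
t 8.45 tip tray [0.0557 0.0085 0.0697] z axis [-0.345 -0.002 -0.938] F [0.45 0.15 0.41] q [-0.1   1.03  0.7  -0.08  1.75 -1.81]
```

View pics/e.png

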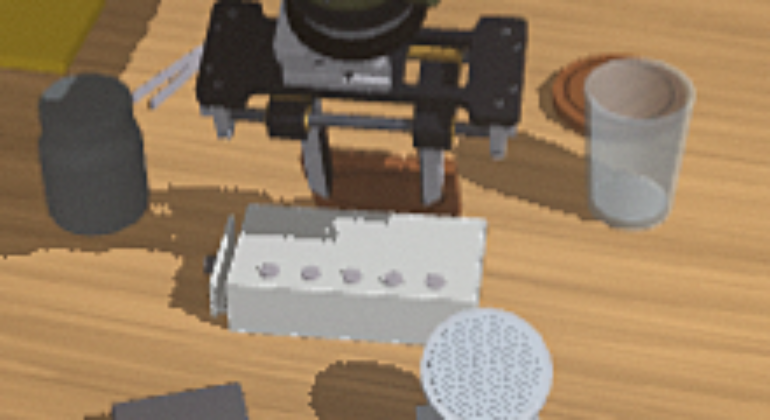

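It's working: the coaster's wood underside shows at (385,180), raised well above the slope with the fingers behind it. I'll continue the arc.

```bash
python3 -m jog '[[0.6,0,-0.1,0,0,0],[1.3,0,-0.2,0,0,0],[2,0,-0.3,0,0,0],[2.6,0,-0.3,0,0,0],[3.3,0,-0.2,0,0,0],[4,0,-0.1,0,0,0],[4.6,0,0,0,0,0],[5.3,0,0.2,0,0,0]]';python3 -m jog '[[0.6,0,0.2,0,0,0],[1.2,0,0.5,0,0,0],[1.8,0,0.8,0,0,0],[2.4,0,1.1,0,0,0],[2.4,0,1.1,0,0,0],[2.4,0,1.1,0,0,0],[2.4,0,1.1,0,0,0]]'; python3 - <<'E'
from h import *
where()
from station import ctrl
c=ctrl.camera('scene')
cv2.imwrite('pics/f.png',cv2.resize(c['img'][150:290,180:400],None,fx=3.5,fy=3.5))
E
```

```text
time_s: 9.3
ee_pos: [0.7238, -0.0538, 0.2725]
eef_rot: [-3.14, -0.353, -3.008]
force: [0.8, -0.7, 0.2]
grip_width: 0.0567
grip_force: 0.0
time_s: 10.0
ee_pos: [0.6983, -0.0572, 0.2705]
eef_rot: [-3.14, -0.353, -3.008]
force: [-0.7, -0.4, -0.6]
grip_width: 0.0564
grip_force: 0.0
t 10.0 tip tray [-0.0208  0.0085  0.0838] z axis [-0.346 -0.002 -0.938] F [-0.72 -0.32 -0.61] q [-0.12  0.82  1.06 -0.09  1.61 -1.82]
```

View pics/f.png

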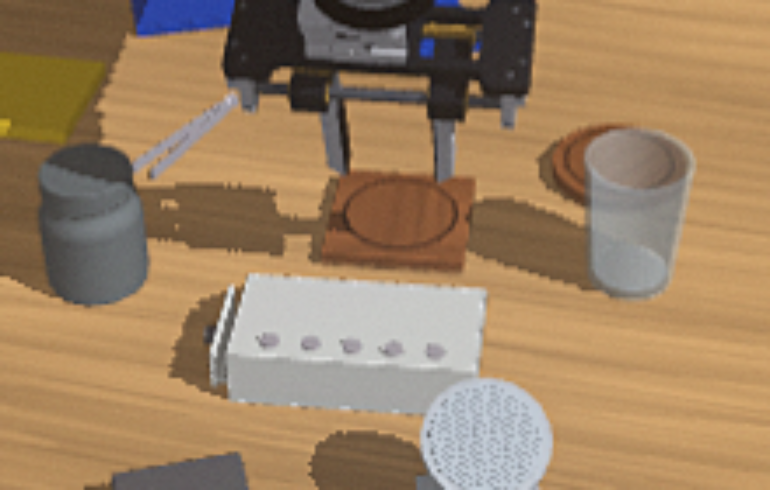

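The coaster lies flat, wood side up, at (400,220), in front of the tray. The jar and tumbler are unmoved. I'll lift clear and hand in.

```bash
python3 -m jog '[[0,0,-2,0,0,0],[0,0,-4,0,0,0],[0,0,-6,0,0,0],[0,0,-6,0,0,0],[0,0,-6,0,0,0]]' && python3 -c "
from station import ctrl
print(ctrl.hand_in())"
```

```text
time_s: 10.55
ee_pos: [0.7186, -0.0544, 0.3259]
eef_rot: [-3.14, -0.353, -3.008]
force: [-0.3, -0.6, -0.4]
grip_width: 0.0566
grip_force: 0.0
the job is handed in; nothing more can be done
None
```

The coaster was leaned on the tray, tipped back and now lies flat, cork side down, in front of it; in the last picture the tumbler and jar stand where they were, and the job was handed in at about 10.6 s (no verdict was returned).

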